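# Open the push-and-turn safety cap of a reagent bottle

## Robot

A 6-joint arm with a two-finger parallel gripper is mounted at the origin on the work surface. World frame = base frame: x ahead of the robot, y to its left, z up, the work surface at z = 0. Lengths are in m, angles in degrees, forces in N, time in s.
With the tool pointing down it reaches from about 0.35 to 0.875 m from the base axis. Payload 4.2 kg.
Tool frame: the origin (TCP) lies midway between the tips of the shut fingers; the grasp point (between the pads) lies 19 mm behind it; y points along the fingers, z is the direction in which the jaws open and shut, and the axes are right-handed (so a half turn about y gives the same grasp; the last joint's range is limited). The gripper opens to 87 mm and grips with 3 to 60 N. Pads are 19 mm wide; open, the fingers measure 117 mm over their backs; the gripper's body (75 mm by 190 mm) begins 51 mm behind the grasp point.
Start: joints at [-55.543, 22.042, 0.453, 0, -68.411, -14.817], TCP at [0.21, -0.589, 0.223] pointing down, gripper open.
Joint ranges: [-179.83, 179.83], [-69.29, 118.12], [-61.27, 80.66], [-181.25, 117.63], [-171.15, -9.14], [-177.46, 177.46]. Speed limits (degrees/s): [159.86, 159.86, 180, 180, 180, 180].

## Interface

Orientations are given as [roll, pitch, yaw] about the fixed x, y, z axes, in that order (R = Rz(yaw) Ry(pitch) Rx(roll)).
In Python, from workcell import env gives the robot as it stands. The module is installed in compiled form; this text tells all that it offers. Calls block until the motion is done:
- env.goto(position, orientation): joint-space move of the TCP to a pose.
- env.move_straight(position, rotation=None, rate=0.15, force_limit=None): straight line of the TCP; rotation=None keeps the orientation; rate is the mean speed in m/s. With force_limit (N) it stops when the force on the tool has changed by that much, and returns True; else False.
- env.set_joints(angles): joint-space move.
- env.gripper_to(opening, grasp_force=None): opening from 0.0 (shut) to 1.0 (fully open); grasp_force is the grip in N (None keeps the last); returns when the fingers have stopped.
- env.dwell(seconds).
- env.inverse_kinematics(position, orientation): joint angles nearest the present ones, or None.
- env.read_state(): the state.
- env.grab_frame(name): name is "side" or "top"; returns a dict with "image" (384x512x3 uint8, blue, green, red), "fx", "fy", "cx", "cy" (pixels), "position" and "orientation" of the camera in the world. Camera axes: x right, y up, looking along -z (the intrinsics and any distortion apply to the point x, -y, -z); pixel columns grow to the right and rows downward; lengths in m; the calibration is good to about 2 mm. A picture is of the moment at which its call begins. There is no depth.
A pose or a line that the arm cannot do raises env.Unreachable and nothing moves.
- env.close_job(): hands the job in, once; it reports no verdict.
Trained networks look in a picture, given as the dict that the camera call returned (one of the last four; its "shot" number tells which), for a name from the list of things; names that differ only in an ending like _2 or _b are one class to them, and where a whole thing is asked for, a point or a joint stands for the part that bears it (a point fixed in the world has none). Each returns a list of dicts, best first, with "score" (0 to 1); they miss things now and then, are a little off and sometimes report something else, mostly with a low value. They report only what shows in the picture. A call takes as long as a camera call.
- env.search_frame(picture, thing): "xyz" ([x, y, z] in m, in world coordinates, good to about 4 mm: the middle of the surface that is visible of it).
- env.trace(picture, thing): "mask" (384x512 bool, what is visible of it).
The state is a dict: "clock": time; "joint_positions": joint angles; "qvel": joint speeds; "joint_torque": joint torques, N m; "position": TCP position; "tool_rot": TCP orientation; "force": force on the tool from outside, world axes, zero at the start; "wrist_torque": the same for the moment, N m; "opening": opening from 0.0 (shut) to 1.0 (fully open).
Only numpy, scipy, OpenCV 4.12 (cv2) and the standard library are available. Lean on these libraries where they do the work, as an engineer would, in place of code of your own. Each camera call takes 0.05 s, during which the arm holds its last target.

## Task

Open the amber reagent bottle in the grey holder: gently press its blue safety cap down until the hidden lugs inside catch, keep it pressed while you turn it anticlockwise until it comes up against its stop, without forcing it, then lift the cap straight off. Set the cap down flat, mouth down, on the floor of the white tray, clear of the stopper there, and leave everything else on the bench where it stands.

Things in the scene. Friction and masses are not known exactly. Their poses are not given: they have to be found in the camera images.
- bottle: Square amber bottle, 76 mm wide, standing fast in a grey holder (steel foot 150 x 120 mm) bolted to the bench; it cannot turn or move. Origin: centre of the holder's underside on the bench; z up along the bottle's axis. Shoulder at 122 mm, mouth rim at 150 mm, capped top at 165 mm. Under the cap three ledges on the neck hold the inner cap down.
- bottle_mouth (a point): Centre of the bottle's open mouth, in the plane of its rim, 150 mm above the bench; z is the axis of the bottle and of the seated cap. The caught inner cap turns with 0.05 to 0.2 N m; at its stop the moment climbs steeply: 0.3 N m is enough. Ease the twist back a little before lifting, or it rubs on the stop; once free, a springy liner raises it about 2 mm.
- cap_center (a point): Blue ribbed outer shell of the cap, 54 mm across, 31 mm tall, about 80 g in all; point on its axis, half-way up, 15.5 mm above its lower edge, level with the rim while seated; z up. Unpressed the shell spins idly on the inner cap. Pressed (about 5 N to start catching, 10 N for the full 5 mm) 8 hidden lugs catch the inner cap within 45 deg; then 30 to 45 deg more, anticlockwise from above, to a firm stop frees it.
- tray: White tray, 210 (x) x 150 (y) x 18 mm high, walls and floor 3 mm, loose. Origin: centre of its underside, z up. The cap stands in its free part, the middle or the -x half.
- stopper: Black rubber stopper, 32 mm across, 26 mm tall, standing in the +x end of the tray. Origin: centre of its underside. Not to be moved.
- beaker: Small glass beaker, 50 mm across, 68 mm tall, between bottle and tray. Origin: centre of its underside. Not to be moved.
- flask: Glass conical flask, 82 mm across, 120 mm tall, beyond the work area. Origin: centre of its underside. Not to be moved.
- ph_meter: Teal hand-held meter lying on the bench, 90 x 165 x 40 mm. Origin: centre of its underside. Not to be moved.
- probe_case: Open white case with a probe in it, 60 x 170 x 28 mm. Origin: centre of its underside. Not to be moved.
- sieves: Stack of three round steel sieves, 146 mm across, 120 mm tall. Origin: centre of its underside. Not to be moved.
- stock_bottle: White jar with a red cap, 68 mm across, 150 mm tall. Origin: centre of its underside. Not to be moved.

How it is judged:
By the outcome, as a careful person would: the job done as asked, in the order asked, and still so for the second after the job is handed in, with the robot touching nothing.
It also fails if it takes over 64 s, if anything falls off the work surface, if the arm or the gripper's body presses on something with over 40 N, if the wrist force passes 120 N, or if a joint passes its speed limit or range.

## Working session

There is one attempt and no reset: what is moved stays moved. The work goes in short steps, each a Python script; the robot and the scene stay as the last script left them, time stands still between calls to the robot, and variables do not carry over. Pictures are saved under pics/ and viewed, and the job is handed in when it is done.

```bash
mkdir -p pics; cat > h.py <<'E'
import numpy as np, cv2
from workcell import env
from scipy.spatial.transform import Rotation as R
def st():
    s=env.read_state()
    print('t%.2f'%s['clock'],'p',np.round(s['position'],4),'r',np.round(s['tool_rot'],1),'F',np.round(s['force'],2),'M',np.round(s['wrist_torque'],3),'o%.3f'%s['opening'],'j',np.round(s['joint_positions'],1))
    return s
def snap(n,f):
    p=env.grab_frame(n); cv2.imwrite('pics/'+f+'.png',p['image']); return p
def proj(p,X):
    Rm=R.from_euler('xyz',p['orientation'],degrees=True).as_matrix() if len(np.shape(p['orientation']))==1 and len(p['orientation'])==3 else np.array(p['orientation'])
    c=Rm.T@(np.array(X)-np.array(p['position']))
    return p['fx']*c[0]/-c[2]+p['cx'], p['fy']*-c[1]/-c[2]+p['cy']
def ray(p,u,v,z):
    Rm=R.from_euler('xyz',p['orientation'],degrees=True).as_matrix()
    d=Rm@np.array([(u-p['cx'])/p['fx'],-(v-p['cy'])/p['fy'],-1]); o=np.array(p['position'])
    return o+d*(z-o[2])/d[2]
E
python3 - <<'E'
from h import *
st()
for n in('side','top'):
    p=snap(n,n+'0'); print({k:v for k,v in p.items() if k!='image'})
    for t in ['bottle','cap_center','tray','stopper','beaker','flask','ph_meter','probe_case','sieves','stock_bottle']:
        try:
            print(t,[(np.round(d['xyz'],4).tolist(),round(d['score'],2)) for d in env.search_frame(p,t)][:3])
        except Exception as e: print(t,e)
st()
E
```

```text
t0.00 p [ 0.2099 -0.5881  0.2215] r [-89.9   0.   19.6] F [ 0.67 -0.54 -0.15] M [-0.025 -0.027 -0.033] o0.996 j [-55.5  22.1   0.4  -0.  -68.4 -14.8]
{'fx': 392.9625416590316, 'fy': 392.9625416590316, 'cx': 255.28962350146898, 'cy': 190.94414301913525, 'position': array([0.07618626, 0.53901897, 1.0170348 ]), 'orientation': array([ 4.06837781e+01,  7.05171581e-02, -1.34737386e+02]), 'shot': 1}
bottle [([0.4513, 0.2455, 0.057], 0.83)]
cap_center [([0.4747, 0.2226, 0.1631], 0.89), ([0.4491, 0.2494, 0.0565], 0.39)]
tray [([0.4755, -0.1942, 0.0062], 0.7)]
stopper []
beaker [([0.56, 0.0082, 0.0466], 0.67), ([0.746, 0.0021, 0.048], 0.2)]
flask [([0.7444, 0.0013, 0.0469], 0.93)]
ph_meter [([0.7412, 0.2132, 0.0397], 0.65)]
probe_case [([0.7678, -0.1659, 0.0164], 0.59)]
sieves [([0.6415, 0.3813, 0.0937], 0.6)]
stock_bottle [([0.6232, -0.4026, 0.0985], 0.88)]
{'fx': 421.15875312386345, 'fy': 421.15875312386345, 'cx': 268.90297953808, 'cy': 190.19837845024955, 'position': array([ 0.53495459, -0.04158899,  1.15460973]), 'orientation': array([  4.26243242,   1.79396876, -90.79577055]), 'shot': 2}
bottle [([0.489, 0.1956, 0.0484], 0.57)]
cap_center [([0.4837, 0.2135, 0.1648], 0.82)]
tray [([0.4903, 0.193, 0.0509], 0.65), ([0.4793, -0.195, 0.0022], 0.55)]
stopper []
beaker [([0.7684, -0.175, 0.0156], 0.62), ([0.5643, 0.0087, 0.0085], 0.57), ([0.7503, -0.0082, 0.0469], 0.3)]
flask [([0.7475, -0.011, 0.048], 0.58)]
ph_meter [([0.7509, 0.2047, 0.0438], 0.84)]
probe_case [([0.7684, -0.1784, 0.0159], 0.79)]
sieves [([0.6593, 0.37, 0.0967], 0.58)]
stock_bottle [([0.6361, -0.4099, 0.1387], 0.73)]
t1.10 p [ 0.2101 -0.5886  0.2226] r [-90.    0.   19.6] F [ 0.28  0.33 -0.53] M [-0.033 -0.009  0.018] o0.999 j [-55.5  22.    0.5   0.  -68.4 -14.8]
```

View pics/side0.png

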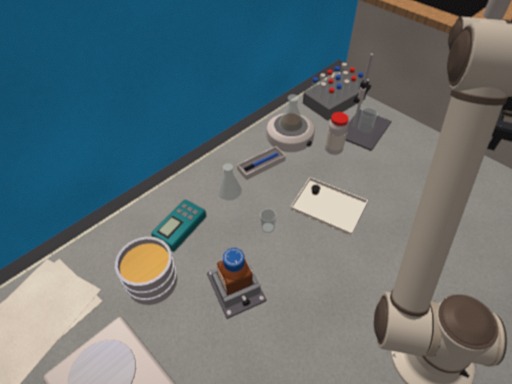

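View pics/top0.png

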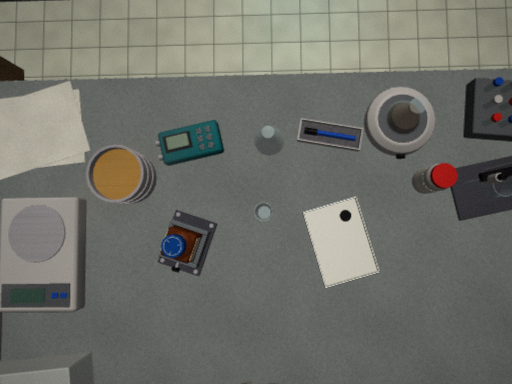

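```bash
python3 - <<'E'
from h import *
for n in('side','top'):
    p=snap(n,n+'1'); im=p['image']
    for t in ['cap_center','tray']:
        for d in env.trace(p,t)[:2]:
            m=d['mask']; ys,xs=np.nonzero(m)
            cv2.imwrite(f'pics/m_{n}_{t}.png',(m*255).astype(np.uint8))
            print(n,t,round(d['score'],2),m.sum(),xs.min(),xs.max(),ys.min(),ys.max(),xs.mean(),ys.mean())
    hsv=cv2.cvtColor(im,cv2.COLOR_BGR2HSV)
    m=cv2.inRange(hsv,(100,120,40),(125,255,255)); nn,l,s,c=cv2.connectedComponentsWithStats(m)
    for i in range(1,nn):
        if s[i][4]>80: print('blue',s[i],c[i])
    for X in ([.478,.215,.165],):
        print(proj(p,X))
E
```

```text
side cap_center 0.84 453 222 244 247 271 233.50331125827816 259.1412803532009
side tray 0.76 2564 291 367 177 235 329.6883775351014 205.38065522620906
blue [    0     0   358   269 54907] [136.35086601  92.21594696]
blue [226 250  15  13 135] [232.99259259 256.25185185]
blue [223 255  21  16 137] [233.68613139 264.91970803]
(np.float64(234.6148555421361), np.float64(257.4790707163747))
top cap_center 0.92 488 161 185 235 257 173.0 245.67827868852459
top tray 0.93 4345 303 377 197 287 339.84257767548905 242.43291139240506
blue [317 130  39  11 190] [335.84210526 134.89473684]
blue [161 234  25  24 408] [173.15931373 245.53431373]
(np.float64(173.31453766118946), np.float64(247.4052826922474))
```

```bash
python3 - <<'E'
from h import *
a=cv2.imread('pics/top0.png')[195:295,125:225]; b=cv2.imread('pics/side0.png')[230:330,185:285]
cv2.imwrite('pics/z1.png',np.hstack([cv2.resize(x,(400,400),interpolation=cv2.INTER_CUBIC) for x in(a,b)]))
a=cv2.imread('pics/top0.png')[190:295,290:390]
cv2.imwrite('pics/z2.png',cv2.resize(a,None,fx=5,fy=5,interpolation=cv2.INTER_CUBIC))
E
```

```text
(no output)
```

View pics/z1.png

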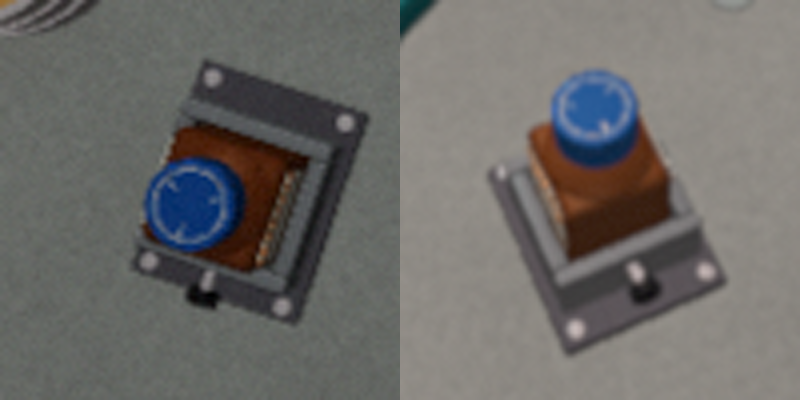

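View pics/z2.png

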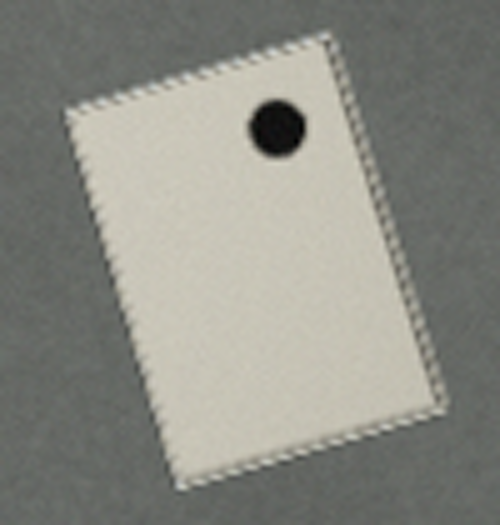

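```bash
cat > fit.py <<'E'
from h import *
from scipy.optimize import least_squares
def sil(p,x,y,z0=.1345,z1=.1655,r=.027):
    pts=[]
    for z in(z0,z1):
        for a in np.linspace(0,2*np.pi,60): pts.append(proj(p,[x+r*np.cos(a),y+r*np.sin(a),z]))
    h=cv2.convexHull(np.array(pts,np.float32))[:,0]
    M=cv2.moments(h); return M['m10']/M['m00'],M['m01']/M['m00'],M['m00'],h.min(0),h.max(0)
E
python3 - <<'E'
from fit import *
P={};C={}
for n in('side','top'):
    p=env.grab_frame(n); P[n]=p
    m=env.trace(p,'cap_center')[0]['mask'].astype(np.uint8)
    nn,l,s,c=cv2.connectedComponentsWithStats(m); i=1+np.argmax(s[1:,4]); C[n]=c[i]; print(n,s[i],c[i])
    f=lambda q:np.array(sil(p,*q)[:2])-c[i]
    q=least_squares(f,[.48,.215]).x; print('single',q,sil(p,*q))
f=lambda q:np.concatenate([np.array(sil(P[n],*q)[:2])-C[n] for n in P])
q=least_squares(f,[.48,.215]).x; print('joint',q,f(q))
# tray corners from top, rim z=.018, stopper
p=P['top']
co=[(66,110),(330,34),(446,410),(181,489)]
X=np.array([ray(p,u/5-.4+290,v/5-.4+190,.018)[:2] for u,v in co]); print(X,X.mean(0))
print([np.linalg.norm(X[i]-X[(i+1)%4]) for i in range(4)], np.degrees(np.arctan2(*(X[0]-X[3])[::-1])))
print('stopper',ray(p,277/5-.4+290,128/5-.4+190,.029))
pos=np.array([q[0],q[1],.2])
for yaw in range(-180,181,30):
    j=env.inverse_kinematics(pos,[-90,0,yaw]); print(yaw,None if j is None else np.round(j,1))
E
```

```text
side [223 247  21  24 397] [233.32997481 258.83123426]
single [0.48447477 0.21420487] (233.3299749589316, 258.8312339471482, 446.88306980615016, array([222.284  , 246.42163], dtype=float32), array([244.14902, 271.35022], dtype=float32))
top [160 235  27  23 497] [172.83903421 245.70020121]
single [0.48136986 0.21946818] (172.83903447968018, 245.70020093001827, 479.61381293600425, array([159.98695, 234.0624 ], dtype=float32), array([185.79393, 257.58044], dtype=float32))
joint [0.48256446 0.21672694] [-0.22230859  1.07912623  1.141791   -0.51861471]
[[ 0.5609778  -0.09760383]
 [ 0.59970404 -0.23999916]
 [ 0.39936548 -0.29525202]
 [ 0.35940177 -0.15445506]] [ 0.47986228 -0.19682752]
[np.float64(0.14756744631731117), np.float64(0.20781822924752025), np.float64(0.14635874196824153), np.float64(0.20943962704086777)] 15.750239350538903
stopper [ 0.54954557 -0.20865635  0.029     ]
-180 [ 41.8  13.8 -15.    0.  -61.3  48.2]
-150 [ 41.8  13.8 -15.    0.  -61.3  78.2]
-120 [ 41.8  13.8 -15.    0.  -61.3 108.2]
-90 [ 41.8  13.8 -15.    0.  -61.3 138.2]
-60 [ 41.8  13.8 -15.    0.  -61.3 168.2]
-30 [  41.8   13.8  -15.     0.   -61.3 -161.8]
0 [  41.8   13.8  -15.    -0.   -61.3 -131.8]
30 [  41.8   13.8  -15.    -0.   -61.3 -101.8]
60 [ 41.8  13.8 -15.    0.  -61.3 -71.8]
90 [ 41.8  13.8 -15.    0.  -61.3 -41.8]
120 [ 41.8  13.8 -15.    0.  -61.3 -11.8]
150 [ 41.8  13.8 -15.    0.  -61.3  18.2]
180 [ 41.8  13.8 -15.    0.  -61.3  48.2]
```

```bash
python3 - <<'E'
from h import *
env.move_straight([.21,-.589,.28],rate=.25)
env.goto([.4826,.2167,.25],[-90,0,150]); st()
print(env.move_straight([.4826,.2167,.139],rate=.08,force_limit=4)); st()
snap('side','s2'); snap('top','t2')
a=cv2.imread('pics/t2.png')[195:295,125:225]; b=cv2.imread('pics/s2.png')[200:300,185:285]
cv2.imwrite('pics/z3.png',np.hstack([cv2.resize(x,(400,400),interpolation=cv2.INTER_CUBIC) for x in(a,b)]))
E
```

```text
t4.97 p [0.4829 0.2162 0.25  ] r [-90.    0.  149.9] F [-0.21  0.62  1.03] M [-0.025  0.142 -0.016] o1.000 j [ 41.7  11.5 -10.4   0.  -68.1  18.2]
False
t6.51 p [0.4829 0.2169 0.1395] r [-90.1   0.  150. ] F [0.13 0.57 0.05] M [-0.01   0.153  0.019] o1.004 j [ 41.8  17.3 -19.8   0.  -52.9  18.2]
```

View pics/z3.png

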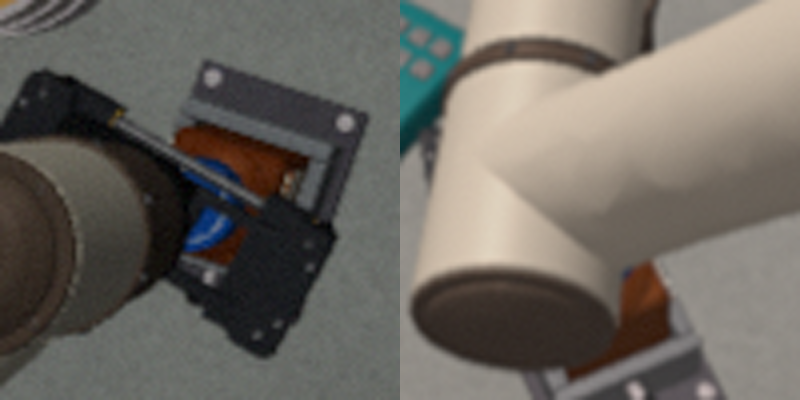

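```bash
cat >> h.py <<'E'
def avg(n=8):
    F=[];M=[]
    for _ in range(n):
        env.dwell(.03); s=env.read_state(); F.append(s['force']); M.append(s['wrist_torque'])
    return np.mean(F,0),np.mean(M,0)
E
python3 - <<'E'
from h import *
f0,m0=avg(); print('free',f0.round(2),m0.round(3))
env.gripper_to(0.0,8); s=st()
f,m=avg(); print('grip',(f-f0).round(2),(m-m0).round(3))
z=R.from_euler('xyz',s['tool_rot'],degrees=True).as_matrix()[:,2]; print('jaw',z.round(2),'F along',(f-f0)@z)
E
```

```text
free [ 0.08 -0.05  0.15] [-0.06   0.151 -0.001]
t7.54 p [0.4831 0.2174 0.1391] r [-90.1   0.  150. ] F [ 1.47  2.1  -1.69] M [ 0.516 -0.297 -0.022] o0.618 j [ 41.8  17.3 -19.8  -0.  -52.8  18.2]
grip [ 1.78  2.93 -1.8 ] [ 0.803 -0.536  0.002]
jaw [-0.5  -0.87 -0.  ] F along -3.4285158141264778
```

```bash
python3 - <<'E'
from h import *
f0=np.array([.08,-.05,.15])
d=np.array([.5,.866,0]); p=np.array([.4826,.2167,.139])
for k in (.001,.002,.003):
    env.move_straight(p+d*k,rate=.02); f,m=avg(); s=env.read_state()
    print(k,'F along',round(float((f-f0)@d),2),f.round(2),np.round(s['position'],4),round(s['opening'],3))
    if (f-f0)@d<0.3: break
E
```

```text
0.001 F along 2.09 [ 1.9   1.32 -0.82] [0.4831 0.2174 0.139 ] 0.621
0.002 F along -2.76 [ 0.56 -3.51  1.47] [0.4831 0.2175 0.1388] 0.62
```

```bash
python3 - <<'E'
from h import *
d=np.array([.5,.866,0]); p=np.array([.4826,.2167,.139])+d*.0014
env.gripper_to(.95)
env.move_straight(p,[-90,0,60],rate=.1); st()
f0,m0=avg(); print('free',f0.round(2),m0.round(3))
env.gripper_to(0.0,8); st()
e=np.array([-.866,.5,0]); k=0
for i in range(5):
    f,m=avg(); a=float((f-f0)@e); s=env.read_state(); print(round(k,4),'F along',round(a,2),(f-f0).round(2),(m-m0).round(3),np.round(s['position'],4))
    if abs(a)<1: break
    k+=np.clip(a*.0003,-.0015,.0015)
    env.move_straight(p+e*k,rate=.02)
print(p+e*k)
E
```

```text
t11.35 p [0.4833 0.2179 0.139 ] r [-90.   0.  60.] F [ 0.18 -0.36 -0.05] M [ 0.045  0.089 -0.037] o0.951 j [ 41.8  17.4 -19.7  -0.  -52.9 -71.8]
free [ 0.05 -0.13 -0.13] [ 0.033  0.038 -0.012]
t12.22 p [0.4829 0.2181 0.1389] r [-90.   0.  60.] F [-2.16  1.7   1.2 ] M [0.482 0.701 0.013] o0.619 j [ 41.8  17.4 -19.7  -0.  -53.  -71.8]
0 F along 3.31 [-2.83  1.72  1.03] [ 0.564  0.882 -0.003] [0.4829 0.2181 0.1389]
0.001 F along -1.57 [ 1.37 -0.77 -0.98] [-0.278 -0.413  0.005] [0.4828 0.2182 0.139 ]
0.0005 F along -1.02 [ 0.95 -0.4  -0.74] [-0.224 -0.233  0.018] [0.4828 0.2182 0.139 ]
0.0002 F along 1.47 [-1.2   0.85 -0.23] [0.163 0.335 0.006] [0.4829 0.2181 0.139 ]
0.0007 F along -0.65 [ 0.45 -0.51 -0.77] [-0.139 -0.089  0.008] [0.4828 0.2181 0.139 ]
[0.48273337 0.21823955 0.139     ]
```

```bash
python3 - <<'E'
from h import *
p=np.array([.4828,.2182,.139])
env.gripper_to(0.0,40); f0,m0=avg(); st(); print(f0.round(2),m0.round(3))
for k in range(1,7):
    env.move_straight(p-[0,0,.001*k],rate=.02); f,m=avg(4); s=env.read_state()
    print(k,(f-f0).round(2),(m-m0).round(3),np.round(s['position'],4),round(s['opening'],3))
    if f[2]-f0[2]>10: break
E
```

```text
t15.04 p [0.4828 0.2182 0.139 ] r [-90.   0.  60.] F [ 1.12 -1.12 -1.45] M [-0.284 -0.31   0.002] o0.614 j [ 41.9  17.4 -19.7   0.  -52.9 -71.9]
[ 1.21 -0.96 -1.17] [-0.288 -0.257 -0.004]
1 [-1.25 -0.08  2.97] [-0.121  0.428 -0.02 ] [0.4828 0.2182 0.1383] 0.619
2 [-1.69 -1.02  5.56] [-0.181  0.602  0.009] [0.4828 0.2182 0.1372] 0.616
3 [-3.16 -0.82  8.64] [-0.276  0.991  0.008] [0.4829 0.2182 0.1367] 0.614
4 [-3.72 -1.37  9.86] [-0.288  1.147 -0.01 ] [0.4829 0.2182 0.136 ] 0.617
5 [-4.74 -1.13 12.33] [-0.329  1.431 -0.013] [0.4829 0.2182 0.1355] 0.615
```

```bash
python3 - <<'E'
from h import *
zc=.1338; yaw=60
t0=env.read_state()['clock']
for i in range(12):
    yaw+=5
    env.move_straight([.4828,.2182,zc],[-90,0,yaw],rate=.05); f,m=avg(3); s=env.read_state()
    print(yaw,round(s['clock'],2),f.round(2),m.round(3),np.round(s['position'],4),np.round(s['tool_rot'][2],2),round(s['opening'],3))
    if abs(m[2])>.23: break
E
```

```text
65 17.31 [-4.38 -2.39 11.5 ] [-0.643  1.323 -0.004] [0.4829 0.2182 0.1354] 65.04 0.615
70 17.66 [-4.12 -2.33 11.3 ] [-0.574  1.272  0.011] [0.4829 0.2183 0.1352] 70.04 0.617
75 18.01 [-3.1  -1.38  8.78] [-0.463  0.876  0.018] [0.4828 0.2183 0.1346] 75.02 0.615
80 18.36 [-2.96 -1.98  8.08] [-0.433  0.912  0.013] [0.4828 0.2183 0.1345] 80.02 0.616
85 18.71 [-2.85 -1.88  8.1 ] [-0.458  0.965  0.004] [0.4827 0.2183 0.1345] 85.02 0.62
90 19.06 [-2.57 -1.47  7.98] [-0.438  0.994  0.023] [0.4827 0.2182 0.1345] 90.02 0.611
95 19.41 [-3.04 -1.35  7.38] [-0.419  0.82  -0.057] [0.483  0.2185 0.1346] 95.02 0.612
100 19.76 [-2.48 -1.17  7.61] [-0.342  0.828 -0.052] [0.483  0.2186 0.1346] 100.01 0.614
105 20.11 [-2.77 -0.36  8.01] [-0.284  0.949 -0.045] [0.4829 0.2186 0.1346] 105.01 0.613
110 20.46 [-2.88 -1.06  7.43] [-0.204  1.013 -0.083] [0.4829 0.2186 0.1346] 110.01 0.612
115 20.81 [-2.93 -0.63  7.72] [-0.199  1.013 -0.043] [0.4829 0.2187 0.1345] 115.01 0.614
120 21.16 [-3.45 -0.82  7.71] [-0.169  1.005 -0.03 ] [0.4829 0.2187 0.1346] 120.01 0.615
```

```bash
python3 - <<'E'
from h import *
zc=.1330; yaw=120
env.move_straight([.4828,.2182,zc],rate=.01); print(avg(3))
for i in range(13):
    yaw+=2
    env.move_straight([.4828,.2182,zc],[-90,0,yaw],rate=.05); f,m=avg(3); s=env.read_state()
    print(yaw,round(s['clock'],2),f.round(2),m.round(3),np.round(s['position'],4),np.round(s['tool_rot'][2],2),round(s['opening'],3))
    if abs(m[2])>.22: break
E
```

```text
(array([-3.52287363, -1.02312617,  9.03868068]), array([-0.22152398,  1.11877548, -0.05162644]))
122 21.86 [-3.46 -0.42  8.76] [-0.178  1.127 -0.089] [0.4829 0.2188 0.1341] 122.0 0.613
124 22.21 [-3.66 -0.7   8.8 ] [-0.221  1.202 -0.118] [0.4829 0.2188 0.134 ] 124.0 0.613
126 22.56 [-3.72 -0.53  9.16] [-0.211  1.191 -0.109] [0.4828 0.2187 0.134 ] 126.0 0.615
128 22.91 [-3.29 -0.29  8.73] [-0.181  1.21  -0.08 ] [0.4828 0.2187 0.134 ] 128.0 0.617
130 23.26 [-3.92 -1.06  8.51] [-0.184  1.312 -0.153] [0.4827 0.2186 0.1339] 129.99 0.619
132 23.61 [-4.05 -0.49  9.29] [-0.227  1.413 -0.208] [0.4825 0.2186 0.1339] 131.96 0.617
134 23.96 [-4.86 -0.82  9.61] [-0.208  1.475 -0.399] [0.4825 0.2185 0.1339] 133.92 0.62
```

```bash
python3 - <<'E'
from h import *
zc=.1330
for yaw in (132,130):
    env.move_straight([.4828,.2182,zc],[-90,0,yaw],rate=.05); f,m=avg(3); print(yaw,f.round(2),m.round(3))
for z in (.135,.137,.139,.141,.143,.146,.150):
    env.move_straight([.4828,.2184,z],rate=.03); f,m=avg(3); s=env.read_state()
    print(z,round(s['clock'],2),f.round(2),m.round(3),np.round(s['position'],4),round(s['opening'],3))
    if f[2]<-8: break
E
```

```text
132 [-4.38 -0.57  9.43] [-0.211  1.486 -0.158]
130 [-4.29 -1.09  9.17] [-0.228  1.381 -0.053]
0.135 25.01 [-3.   -1.08  6.24] [-0.34   1.036 -0.002] [0.4825 0.2186 0.1354] 0.617
0.137 25.36 [-3.36 -0.75  5.74] [-0.334  0.998  0.008] [0.4825 0.2185 0.1373] 0.616
0.139 25.71 [-2.41  0.13  3.37] [-0.056  0.931  0.005] [0.4825 0.2185 0.1388] 0.614
0.141 26.06 [-2.64  0.26  2.1 ] [-0.013  0.743 -0.018] [0.4827 0.2184 0.1408] 0.616
0.143 26.41 [-0.79  0.07 -0.55] [-0.153  0.368 -0.014] [0.4828 0.2183 0.1428] 0.613
0.146 26.76 [-0.88 -0.29 -0.61] [-0.188  0.265 -0.041] [0.4829 0.2184 0.1461] 0.618
0.15 27.14 [-0.02  0.06 -1.11] [-0.034  0.135  0.015] [0.4829 0.2185 0.1501] 0.618
```

```bash
python3 - <<'E'
from h import *
env.move_straight([.4828,.2184,.26],rate=.15)
a=np.radians(15.5); c=np.array([.4805,-.1968]); q=c+(-.035)*np.array([np.cos(a),np.sin(a)]); print(q)
env.goto([q[0],q[1],.2],[-90,0,15.5]); st()
snap('side','s4'); p=snap('top','t4')
for n in('cap_center',): print(env.search_frame(p,n)[:2])
a=cv2.imread('pics/t4.png')[100:300,100:400]; b=cv2.imread('pics/s4.png')[100:300,200:400]
cv2.imwrite('pics/z4.png',np.hstack([cv2.resize(x,None,fx=1.6,fy=1.6,interpolation=cv2.INTER_CUBIC) for x in(a,b)]))
E
```

```text
[ 0.44677293 -0.20615334]
t29.61 p [ 0.4472 -0.2057  0.2   ] r [-90.   -0.   15.6] F [ 0.4   0.33 -0.35] M [-0.058 -0.002  0.03 ] o0.616 j [ -5.8  10.2 -19.7  -0.  -60.1 -68.7]
[]
```

View pics/z4.png

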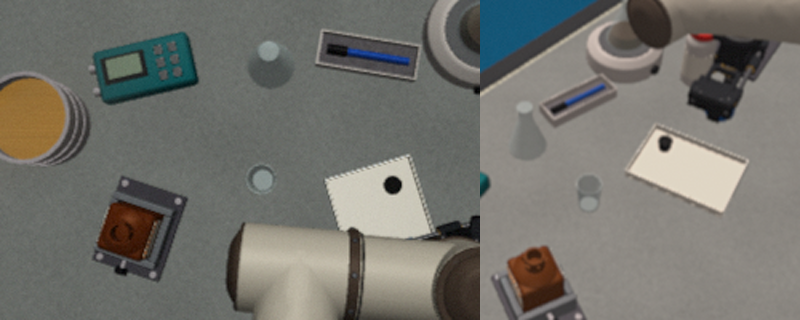

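The bottle is open: its bare mouth shows in both views, at about (123,230) and (533,262). The cap is in the gripper, blue at (722,113), and the tray and beaker are where they were.

```bash
python3 - <<'E'
from h import *
q=[.44677,-.20615]
env.move_straight([*q,.03],rate=.15); f,m=avg(4); print(f,m)
print(env.move_straight([*q,.003],rate=.02,force_limit=2.5)); st()
snap('side','s5'); snap('top','t5')
a=cv2.imread('pics/t5.png')[150:300,280:430]; b=cv2.imread('pics/s5.png')[120:270,250:400]
cv2.imwrite('pics/z5.png',np.hstack([cv2.resize(x,(400,400),interpolation=cv2.INTER_CUBIC) for x in(a,b)]))
E
```

```text
[-0.06984791  0.01816816 -0.72819049] [-0.01072601 -0.02249343 -0.01646818]
True
t32.19 p [ 0.4467 -0.2061  0.0078] r [-90.    0.   15.5] F [-0.48  0.13  4.23] M [0.144 0.153 0.011] o0.615 j [ -5.8  25.3 -32.6   0.  -32.2 -68.7]
```

View pics/z5.png

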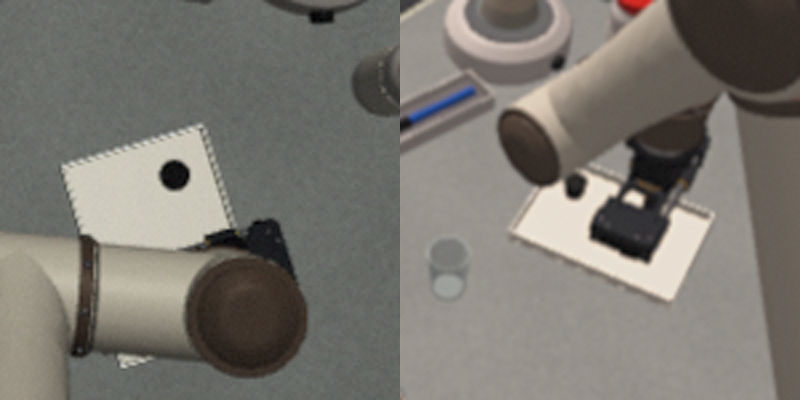

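The gripper is inside the tray and the cap touched down at TCP z 7.8 mm, against about 7.5 mm predicted. Releasing now.

```bash
python3 - <<'E'
from h import *
q=[.44677,-.20615]
env.gripper_to(.72); st()
env.gripper_to(.85); st()
env.move_straight([*q,.12],rate=.08)
env.move_straight([*q,.28],rate=.25); 
env.goto([.21,-.5,.3],[-90,0,19.6]); st()
ps=snap('side','s6'); p=snap('top','t6')
for n in('cap_center','tray','beaker','stopper'): print(n,[(d['xyz'].round(4) if hasattr(d['xyz'],'round') else d['xyz'],d['score']) for d in env.search_frame(p,n)[:2]])
a=cv2.imread('pics/t6.png')[170:320,280:430]; b=cv2.imread('pics/s6.png')[120:270,250:400]
cv2.imwrite('pics/z6.png',np.hstack([cv2.resize(x,(400,400),interpolation=cv2.INTER_CUBIC) for x in(a,b)]))
E
```

```text
t32.80 p [ 0.4457 -0.206   0.007 ] r [-89.9   0.1  15.5] F [0.27 0.44 0.15] M [ 0.036 -0.052 -0.018] o0.719 j [ -5.8  25.3 -32.7  -0.  -32.2 -68.7]
t33.35 p [ 0.4459 -0.206   0.0072] r [-89.9   0.1  15.5] F [0.95 0.21 0.75] M [ 0.024 -0.002  0.034] o0.847 j [ -5.8  25.3 -32.7  -0.  -32.2 -68.7]
t37.11 p [ 0.2106 -0.4996  0.2995] r [-90.    0.   19.7] F [-0.33  0.53  0.22] M [ 0.056 -0.016 -0.041] o0.852 j [-50.   11.3  -3.6  -0.  -75.1 -20.3]
cap_center [([0.4466, -0.2082, 0.0348], 0.89)]
tray []
beaker [([0.5603, 0.0092, 0.0124], 0.74)]
stopper [([0.5614, 0.0117, 0.0114], 0.16)]
```

View pics/z6.png

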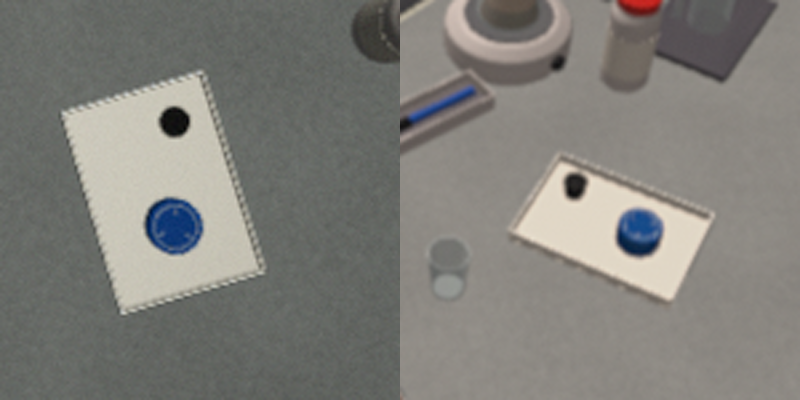

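View pics/t6.png

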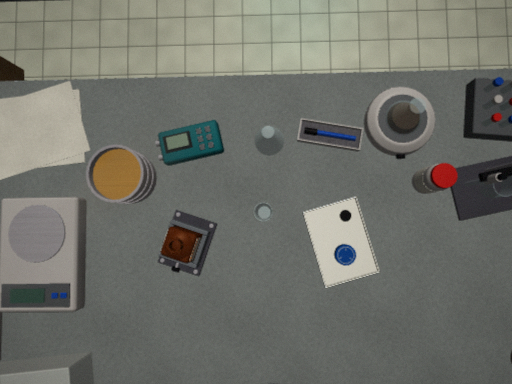

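The cap lies flat in the tray, top up at (345,254) in the top view. The stopper at (346,215), the tray, the beaker at (263,212) and the rest are where they were, and the bottle is open at (180,245).

```bash
python3 -c "
from h import *
env.close_job()"
```

```text
the job is handed in; nothing more can be done
```

The reagent bottle is open and its cap is standing mouth down on the tray floor in the −x half, clear of the stopper. I handed the job in at about 37 s, under the 64 s limit.

- **Opening:** I gripped the cap lightly at two angles to find its axis. I then pressed it to about 11 N and turned it anticlockwise while pressed.
    - The lugs dropped in after about 15° and caught after about 35°.
    - The stop came about 40° further on. I checked the moment every 2°, and the last reading was 0.40 N m, above the 0.3 N m you said was enough.
    - I eased back 4° and lifted the cap straight off, with only the spring of the liner and then the cap's weight showing on the wrist.
- **Placing:** The cap touched the tray floor at the height I expected. It was released with about 4 N on the tool, and the arm then backed well away.
- **Last checks:** Both pictures show the cap flat with its top up, about 0.1 m from the stopper. The bottle mouth is bare, and the tray, stopper, beaker and everything else look unmoved.
- **Disagreements:**
    - The two cameras put the cap about 6 mm apart at the start, which is why I found its axis by touch.
    - The networks never found the stopper properly and missed the tray in the last picture, so I checked those two by eye.

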